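# Set and lock the airbrush regulator

### The arm

A 6-joint arm with a two-finger parallel gripper is mounted at the origin on the work surface. World frame = base frame: x ahead of the robot, y to its left, z up, the work surface at z = 0. Lengths are in m, angles in degrees, forces in N, time in s.
With the tool pointing down it reaches from about 0.3 to 0.75 m from the base axis. Payload 8.5 kg.
Tool frame: the origin (TCP) lies on the centre line of the jaws, within the pads' length; the fingertips stand 25 mm ahead of it and the grasp point (between the pads) lies 6 mm ahead of it; z points along the fingers, y is the line along which they close (so a half turn about z gives the same grasp; the last joint's range is limited). The gripper opens to 85 mm and grips with 20 to 120 N. Pads are 22 mm wide; open, the fingers measure 114 mm over their backs; the gripper's body (76 mm by 85 mm) begins 54 mm behind the grasp point. The pads swing forward as they close: fully open they stand 13 mm farther back than shut.
Start: joints at [58.31, 21.807, 74.336, -0, 83.858, -12.336], TCP at [0.182, 0.519, 0.256] pointing down, gripper open.
Joint ranges: [-178.18, 178.18], [-50.72, 133.34], [12.68, 142.11], [-81.47, 261.47], [9.98, 163.14], [-165.26, 165.26]. Speed limits (degrees/s): [136.94, 136.94, 180, 180, 180, 180].

### API

Orientations are given as a 3x3 rotation matrix whose columns are the frame's x, y, z axes.
In Python, from rig import telemetry, optics, env gives the robot as it stands.
- The arm moves only by the tool send_rows, never from a script. Its argument "deltas" is a list that holds one entry, the list of rows, each a list of 7 numbers: the shift along the tool's x, y, z in m, then the turn, a rotation vector about the tool's x, y, z in rad, then the opening, from -1 (shut) to 1 (fully open), so that 0 is half open. In form: [[[x, y, z, ax, ay, az, grip], ...]]. A call has 1 to 12 rows; each row shifts and turns the commanded pose from where the row before left it, along the tool's axes as they then stand; what a row does not reach is not made up. A row lasts 1/8 s, in which the tool goes at most 62.5 mm and 10.7 degrees, less where a joint would pass 70% of its speed; a pose out of reach is approached as far as the arm can. A call is refused whole if a number of a shift passes 0.0625 or a number of a turn 0.188, either way. A call with a gripper value outside its range is refused whole. The fingers move at their own pace and stop on an object; "squeeze" is the grip in N (left out, the last holds). Time passes only in rows, so rows that do not move let the fingers close. It gives the time, the measured TCP pose, the force, the opening and the grip force at its end, in the units of the state.
- telemetry.observe(): the state, without advancing time (a new reading comes with each control period).
- optics.get_image(name): name is "scene" or "top"; returns a dict with "image" (400x640x3 uint8, red, green, blue), "range_z" (400x640 float32, m along the optical axis (not along the pixel's ray), 0 where there is no reading), "K" (3x3 intrinsics, pixels), "k1" (the pictures are not rectified: a ray, as slopes to the right and down, at radius r is drawn at 1 + k1 r^2 times it, then the intrinsics apply), "rvec" (rotation vector, rad) and "tvec" (3), from world to camera coordinates, as OpenCV has them. Camera axes: x right, y down, z forward; pixel columns grow to the right and rows downward; lengths in m; the calibration is good to about 2 mm. A picture is of the moment at which its call begins.
- env.close_job(): hands the job in; it is judged then, once.
The state is a dict: "time_s": time; "q": joint angles; "qvel": joint speeds; "joint_efforts": joint torques, N m; "position": TCP position; "tool_rot": TCP orientation; "ft_force": force on the tool from outside, world axes, zero at the start; "wrist_torque": the same for the moment, N m; "grip_width": finger opening in m; "gripper_force": force on a finger pad.
Only numpy, scipy, OpenCV 4.12 (cv2) and the standard library are available. Lean on these libraries where they do the work, as an engineer would, in place of code of your own. Each camera call takes 0.05 s, during which the arm holds its last target. There are 200 camera calls.

### The job

Set the locking air regulator, the one with the winged black knob: turn the knob clockwise until its nose points at the raised arc on the dial, feel for the catch along the arc by easing the knob round under a light outward (upward) pull, and when the catch lets the knob go, pull it fully out so that it locks, then let go. Never force the knob: keep both the pull and the turn light against the catch, under about 10 N. Leave the round knob of the filter unit and everything else on the bench as it is.

Things in the scene. Friction and masses are not known exactly. Their poses are not given: they have to be found in the camera images.
- regulator: fixed upright regulator: round steel foot 100 mm wide and 12 mm thick, aluminium barrel 76 mm wide up to 62 mm above the bench, the dial and the winged knob on top; origin under its centre, on the bench
- dial: round aluminium dial plate on the barrel, 84 mm wide, 6 mm thick, fixed, underside 62 mm above the bench; origin on the knob's axis at its underside; its x axis points to the middle of the raised arc. Below it, out of sight, sits the sprung catch ring, whose one notch takes the knob's inner tab
- arc_mid (a point): middle of the mark: a raised dark steel arc on the dial, 3 mm high, 7 mm broad, at 36 mm from the axis, reaching about 0.32 rad (18 deg) either way. The knob comes out at one angle only, with its nose anywhere within 0.32 rad of the arc's middle and about 0.045 rad of play either way; that angle cannot be seen, only felt
- knob: black winged knob on the regulator's vertical axis: round skirt 48 mm wide, 8 mm high, and on it an upright wing 14 mm thick, 49 mm long, 34 mm high, pointed at the nose; its flat sides run from 23 mm behind the axis to 18 mm ahead. Origin on the axis at the skirt's underside, 70 mm above the bench when in (skirt top 78, wing top 112 mm); x axis along the wing to the nose, z up
- knob_grip (a point): point on the knob's axis, 10 mm below the wing's top, where the finger pads' middle can go from above, closing across the wing's 14 mm (102 mm above the bench when pushed in); axes as the knob's
- knob_nose (a point): tip of the knob's pointed nose, at the wing's top, 26 mm from the axis
- knob_turn (a joint): turn of the knob in rad, growing clockwise seen from above; starts 0.6 to 1.2 rad short of the arc's middle; range -0.1 to 2.6; turning takes about 0.06 N m. Once the tab is in the notch the catch stops it turning; the tab bears 24 to 34 mm from the axis, so leaning on the notch wall with 0.3 N m puts about 10 N on the catch
- knob_pull (a joint): how far the knob is out (up), m: 0 in, 0.012 fully out (end stop). Sliding takes about 4 N and it stays where left. Off the catch angle it rises 2 mm freely, then lifts the sprung ring, 2.5 N/mm, 5 mm at most; over 12 N on the ring harms it. At the catch angle the ring drops back round the tab (the pull falls to about 4 N) and the knob slides freely to 12 mm
- round_top (a point): middle of the top of the filter unit's round ribbed knob (50 mm wide, 98 mm above the bench), on a fixed round unit 100 mm wide: not to be touched
- round_knob (a joint): turn of the filter's round knob, rad, 0 at the start; to be left alone
- jar: small closed glass jar with a steel cap, 50 mm wide, 58 mm tall; origin at the centre of its underside; bystander
- disc_a: turned wooden disc, 66 mm wide, 18 mm thick, lying flat; origin under its centre; bystander
- disc_b: turned wooden disc, 66 mm wide, 18 mm thick, lying flat; origin under its centre; bystander
- brush: paint brush with a wooden handle, lying flat along its own x axis; bystander
- tower: grey model castle tower, 36 x 36 mm, 72 mm tall, standing; origin under its centre; bystander
- glue: grey bottle with white cap, 44 mm wide, 120 mm tall, standing; origin under its centre; bystander
- pot: low dark metal paint tin, 54 mm wide, 45 mm tall, standing; origin under its centre; bystander

How it is judged:
By the outcome, as a careful person would: the job done as asked, in the order asked, and still so for the second after the job is handed in, with the robot touching nothing.
It also fails if it takes over 64 s, if anything falls off the work surface, if the arm or the gripper's body presses on something with over 40 N, if the wrist force passes 120 N, or if a joint passes its speed limit or range.

## Working session

There is one attempt and no reset: what is moved stays moved. The work goes in short steps, Python scripts to look and compute and a tool call to move; the robot and the scene stay as the last step left them, time stands still between calls to the robot, and variables do not carry over. Pictures are saved under pics/ and viewed, at most 10 in all, crops included, and the job is handed in when it is done.

Besides the shell and the picture viewer there is one more tool, called after "Emit:" as name(argument=value, ...), one argument or row to a line, values as JSON. send_rows: Moves the arm, as the interface text tells. Its arguments: {"type":"object","properties":{"deltas":{"type":"array"},"squeeze":{"type":"number"}},"required":["deltas"]}

```bash
mkdir -p pics; cat > h.py <<'E'
import numpy as np, cv2
from rig import telemetry, optics, env
def grab(n):
    d=optics.get_image(n); d['R']=cv2.Rodrigues(np.array(d['rvec'],float))[0]; d['t']=np.array(d['tvec'],float).ravel(); d['K']=np.array(d['K'],float); return d
def ray(d,u,v):
    K=d['K']; x=(u-K[0,2])/K[0,0]; y=(v-K[1,2])/K[1,1]; a,b=x,y
    for _ in range(20):
        s=1+d['k1']*(a*a+b*b); a,b=x/s,y/s
    return -d['R'].T@d['t'], d['R'].T@np.array([a,b,1.])
def onz(d,u,v,z):
    o,r=ray(d,u,v); return o+r*(z-o[2])/r[2]
def at(d,u,v):
    o,r=ray(d,u,v); return o+r*d['range_z'][int(v),int(u)]
def save(im,n): cv2.imwrite('pics/'+n,im[:,:,::-1])
E
python3 - <<'E'
from h import *
for n in('scene','top'):
    d=grab(n); save(d['image'],n+'0.png'); print(n,-d['R'].T@d['t'],d['R'][2],d['K'][0,0],d['k1'])
print(telemetry.observe())
E
```

```text
scene [1.05509429 0.35328285 0.95516477] [-0.49058656 -0.31883833 -0.81096667] 441.0265641031123 -0.061426698855347475
top [ 0.40085565 -0.01391082  1.3495872 ] [ 0.10092166  0.0162748  -0.99476125] 508.5796831799509 -0.14814061853611518
{'time_s': 0.1, 'q': array([ 5.83115252e+01,  2.18376047e+01,  7.43800005e+01,  3.30434888e-04,
        8.38578262e+01, -1.23354313e+01]), 'qvel': array([ 0.08426297, -0.01975265, -0.21164878,  0.04655822, -0.17954235,
        0.08655617]), 'joint_efforts': array([ 4.05589904e-03, -4.49219906e+01, -2.31655830e+01, -1.63516006e-04,
        3.60092650e-03, -1.91989955e-05]), 'position': array([0.1821361 , 0.51872023, 0.25577146]), 'tool_rot': array([[-9.43494256e-01,  3.31388145e-01, -6.96450646e-04],
       [ 3.31388753e-01,  9.43493639e-01, -1.11724143e-03],
       [ 2.86856189e-04, -1.28490678e-03, -9.99999133e-01]]), 'ft_force': array([ 0.07611912,  0.37519526, -1.23337864]), 'wrist_torque': array([-0.04558599, -0.01275482,  0.04813135]), 'gripper_force': 0.0, 'grip_width': 0.08530324488722998}
```

View pics/top0.png

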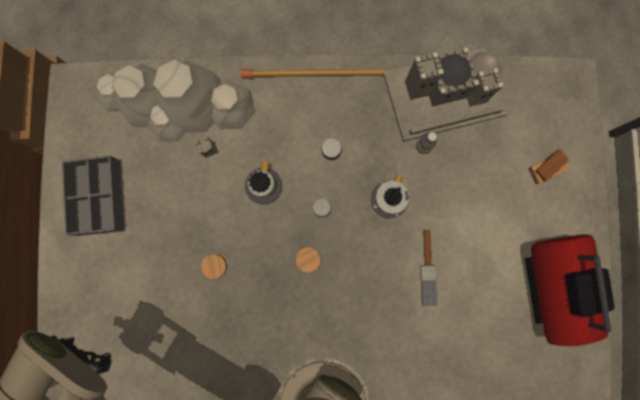

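View pics/scene0.png

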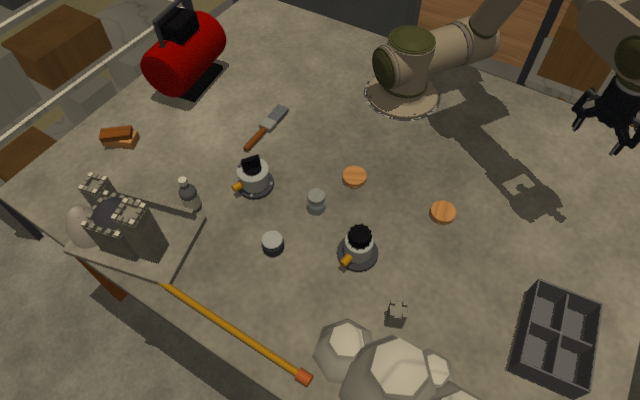

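The regulator is at about (392,197) in the top view and (254,175) in the scene view. The filter unit is at (262,183) in the top view. Next I'll zoom in on the regulator.

```bash
python3 - <<'E'
from h import *
t=grab('top'); s=grab('scene')
a=cv2.resize(t['image'][167:227,362:422],(390,390),interpolation=cv2.INTER_CUBIC)
b=cv2.resize(s['image'][140:205,222:287],(390,390),interpolation=cv2.INTER_CUBIC)
save(np.clip(np.hstack([a,b]).astype(float)*1.6,0,255).astype(np.uint8),'crop.png')
for n,u,v,z in(('reg',392,197,.068),('filter',262,183,.098),('glue',428,137,.12),('brush',429,285,.01),('jar',321,208,.058),('pot',331,148,.045)): print(n,onz(t,u,v,z).round(3))
E
```

```text
reg [ 0.538 -0.179  0.068]
filter [0.572 0.148 0.098]
glue [ 0.681 -0.265  0.12 ]
brush [ 0.311 -0.28   0.01 ]
jar [0.512 0.002 0.058]
pot [ 0.67  -0.025  0.045]
```

View pics/crop.png

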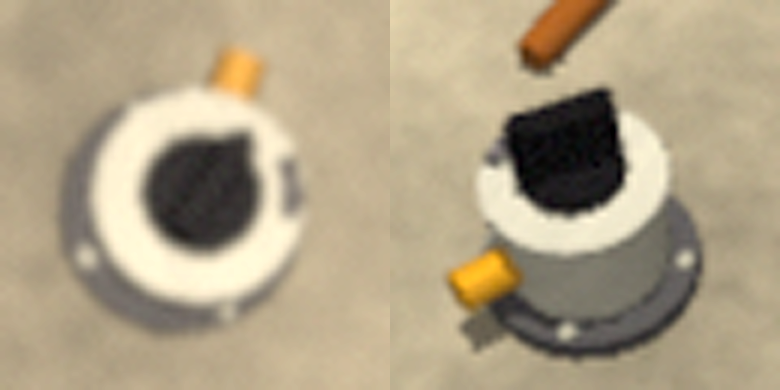

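```bash
python3 - <<'E'
from h import *
t=grab('top'); s=grab('scene')
for d,n,x0,y0,x1,y1 in((t,'top',367,170,417,224),(s,'scene',232,145,277,190)):
    im=d['image'][y0:y1,x0:x1].astype(int); 
    m=((im.min(2)>125)).astype(np.uint8)
    if n=='top': print(im.max(2)[27,::3])
    c=max(cv2.findContours(m,cv2.RETR_EXTERNAL,cv2.CHAIN_APPROX_NONE)[0],key=cv2.contourArea)
    hu=cv2.convexHull(c)[:,0].astype(float)+[x0,y0]
    P=np.array([onz(d,u,v,.068)[:2] for u,v in hu])
    A=np.c_[2*P,np.ones(len(P))]; x=np.linalg.lstsq(A,(P**2).sum(1),rcond=None)[0]
    print(n,'dial c',x[:2].round(4),'r',np.sqrt(x[2]+x[:2]@x[:2]).round(4))
def tp(a,b): return 362+(a+.5)/6.5-.5,167+(b+.5)/6.5-.5
def sp(a,b): return 222+(a-390+.5)/6-.5,140+(b+.5)/6-.5
print('nose top',onz(t,*tp(248,138),.112),'arc',onz(t,*tp(290,187),.071))
for p in((605,93),(510,122),(617,105),(520,135)): print(onz(s,*sp(*p),.112).round(4))
print('arc s',onz(s,*sp(495,152),.071))
# range points of wing top
for d,(x0,y0,x1,y1) in((t,(375,175,412,215)),(s,(232,145,280,190))):
    Q=np.array([at(d,u,v) for v in range(y0,y1) for u in range(x0,x1) if d['range_z'][v,u]>0]); 
    Q=Q[(Q[:,2]>.100)&(Q[:,2]<.122)]
    print(len(Q))
    if len(Q)>5:
        c=Q[:,:2].mean(0); w,V=np.linalg.eigh(np.cov(Q[:,:2].T)); print(c,np.sqrt(w),V[:,1],np.degrees(np.arctan2(V[1,1],V[0,1])),Q[:,2].max())
E
```

```text
[111 102  74 130 162 151  42  32  34  36  33  40 151  91 114 121 122]
top dial c [ 0.5388 -0.179 ] r 0.0388
scene dial c [ 0.5397 -0.1801] r 0.0387
nose top [ 0.55552409 -0.19262478  0.112     ] arc [ 0.54130755 -0.21458406  0.071     ]
[ 0.5231 -0.1689  0.112 ]
[ 0.5567 -0.1934  0.112 ]
[ 0.5258 -0.1606  0.112 ]
[ 0.5601 -0.1855  0.112 ]
arc s [ 0.54933276 -0.21509236  0.071     ]
110
[ 0.53788734 -0.1790932 ] [0.00407434 0.01351327] [-0.82905307  0.55916993] 146.00158791846758 0.11545797233623567
122
[ 0.54375214 -0.17829463] [0.00430703 0.01350965] [-0.82028629  0.57195315] 145.1134624804074 0.11496808137436454
```

Emit:
send_rows(
  deltas=[
    [[-0.0355, -0.03375, 0, 0, 0, 0, 0], [-0.0355, -0.03375, 0, 0, 0, 0, 0], [-0.0355, -0.03375, 0, 0, 0, 0, 0], [-0.0355, -0.03375, 0, 0, 0, 0, 0], [-0.0355, -0.03375, 0, 0, 0, 0, 0], [-0.0355, -0.03375, 0, 0, 0, 0, 0], [-0.0355, -0.03375, 0, 0, 0, 0, 0], [-0.0355, -0.03375, 0, 0, 0, 0, 0], [-0.0355, -0.03375, 0, 0, 0, 0, 0], [-0.0355, -0.03375, 0, 0, 0, 0, 0], [-0.0355, -0.03375, 0, 0, 0, 0, 0], [-0.0355, -0.03375, 0, 0, 0, 0, 0]],
  ],
  squeeze=30,
)

```text
time_s: 1.8
position: [0.4505, -0.006, 0.2564]
tool_rot: [[-0.943, 0.332, 0.0], [0.332, 0.943, 0.0], [-0.0, 0.0, -1.0]]
ft_force: [1.5, 0.1, 0.1]
grip_width: 0.0428
gripper_force: 0.0
```

Emit:
send_rows(
  deltas=[
    [[-0.0355, -0.03375, 0, 0, 0, 0, 0], [-0.0355, -0.03375, 0, 0, 0, 0, 0], [-0.0355, -0.03375, 0, 0, 0, 0, 0], [-0.0355, -0.03375, 0, 0, 0, 0, 0], [0, 0, 0, 0, 0, 0.132, 0], [0, 0, 0, 0, 0, 0.132, 0], [0, 0, 0, 0, 0, 0, 0], [0, 0, 0, 0, 0, 0, 0]],
  ],
)

```text
time_s: 2.8
position: [0.5392, -0.1787, 0.2563]
tool_rot: [[-0.826, 0.564, 0.0], [0.564, 0.826, 0.0], [-0.0, 0.0, -1.0]]
ft_force: [0.1, 1.1, 0.2]
grip_width: 0.0426
gripper_force: 0.0
```

```bash
cat > e.py <<'E'
from h import *
o=telemetry.observe(); R=o['tool_rot']; p=o['position']
def err(x,y,z): print('tool delta to target',(R.T@(np.array([x,y,z])-p)).round(4))
h=np.degrees(np.arctan2(R[1,1],R[0,1]))
print('t',o['time_s'],'p',p.round(4),'head',h.round(2),'wing',(h-90).round(2),'tilt',R[:2,2].round(4),'F',o['ft_force'].round(2),'M',o['wrist_torque'].round(3),'w',o['grip_width'],o['gripper_force'])
E
python3 - <<'E'
from e import *
err(.5397,-.1793,.108)
s=grab('scene');c=np.array([.5395,-.1793])
save(np.clip(cv2.resize(s['image'][100:220,190:330],(700,600),interpolation=cv2.INTER_CUBIC)*1.5,0,255).astype(np.uint8),'c2.png')
t=grab('top')
# arc: project ring samples into images
for d in(t,s):
  row=[]
  for a in range(-130,-30,5):
    vals=[]
    for r in(.034,.036,.038):
      X=np.array([[c[0]+r*np.cos(np.radians(a)),c[1]+r*np.sin(np.radians(a)),.070]])
      q=cv2.projectPoints(X,d['rvec'] if isinstance(d['rvec'],np.ndarray) else np.array(d['rvec']),d['t'],d['K'],np.array([d['k1'],0,0,0.]))[0].ravel()
      vals.append(cv2.getRectSubPix(d['image'],(1,1),tuple(map(float,q)))[0,0].mean())
    row.append((a,int(np.mean(vals))))
  print(row)
E
```

```text
t 2.8 p [ 0.5392 -0.1787  0.2563] head 55.67 wing -34.33 tilt [0. 0.] F [0.1  1.08 0.17] M [0.006 0.016 0.006] w 0.042645558469096026 0.0
tool delta to target [-0.0007 -0.0002  0.1483]
[(-130, 88), (-125, 88), (-120, 88), (-115, 88), (-110, 82), (-105, 68), (-100, 45), (-95, 28), (-90, 26), (-85, 36), (-80, 50), (-75, 63), (-70, 70), (-65, 70), (-60, 68), (-55, 66), (-50, 67), (-45, 67), (-40, 68), (-35, 69)]
[(-130, 13), (-125, 11), (-120, 12), (-115, 11), (-110, 8), (-105, 8), (-100, 9), (-95, 10), (-90, 18), (-85, 25), (-80, 34), (-75, 36), (-70, 39), (-65, 54), (-60, 78), (-55, 81), (-50, 81), (-45, 81), (-40, 81), (-35, 81)]
```

View pics/c2.png

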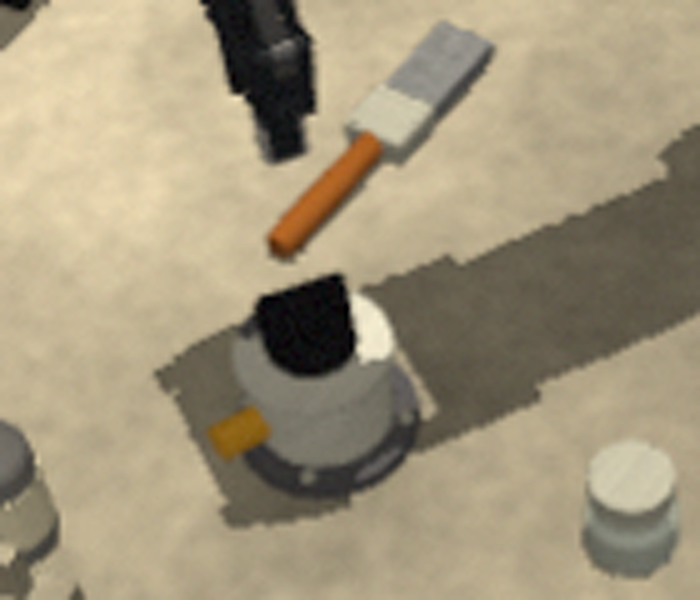

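The scene crop shows the gripper above the regulator, the knob at (310,325), and the arc just visible at (250,325). Nothing else is close by. I'll measure the arc from the earlier unobstructed top picture.

```bash
python3 - <<'E'
from h import *
c=np.array([.5392,-.179])
for n in('top','scene'):
  d=grab(n); im=cv2.imread(f'pics/{n}0.png'); row=[]
  for a in range(-130,-30,5):
    v=[]
    for r in(.034,.036,.038):
      X=np.array([[c[0]+r*np.cos(np.radians(a)),c[1]+r*np.sin(np.radians(a)),.071]])
      q=cv2.projectPoints(X,np.array(d['rvec'],float),d['t'],d['K'],np.array([d['k1'],0,0,0.]))[0].ravel()
      v.append(cv2.getRectSubPix(im,(1,1),tuple(map(float,q)))[0,0].mean())
    row.append((a,int(np.mean(v))))
  print(n,row)
E
```

```text
top [(-130, 149), (-125, 150), (-120, 150), (-115, 150), (-110, 142), (-105, 119), (-100, 96), (-95, 87), (-90, 89), (-85, 94), (-80, 92), (-75, 91), (-70, 106), (-65, 131), (-60, 144), (-55, 145), (-50, 143), (-45, 142), (-40, 139), (-35, 140)]
scene [(-130, 21), (-125, 22), (-120, 18), (-115, 22), (-110, 18), (-105, 18), (-100, 16), (-95, 13), (-90, 25), (-85, 39), (-80, 62), (-75, 73), (-70, 69), (-65, 81), (-60, 121), (-55, 139), (-50, 142), (-45, 142), (-40, 140), (-35, 140)]
```

Emit:
send_rows(
  deltas=[
    [[-0.0007, -0.0002, 0.03, 0, 0, 0, 0], [0, 0, 0.03, 0, 0, 0, 0], [0, 0, 0.03, 0, 0, 0, 0], [0, 0, 0.03, 0, 0, 0, 0], [0, 0, 0.015, 0, 0, 0, 0], [0, 0, 0.012, 0, 0, 0, 0], [0, 0, 0, 0, 0, 0, 0], [0, 0, 0, 0, 0, 0, 0]],
  ],
)

```text
time_s: 4.0
position: [0.5401, -0.1796, 0.1101]
tool_rot: [[-0.824, 0.566, 0.001], [0.566, 0.824, -0.001], [-0.002, 0.0, -1.0]]
ft_force: [-0.1, 0.1, -0.1]
grip_width: 0.0428
gripper_force: 0.0
```

Emit:
send_rows(
  deltas=[
    [[0, 0, 0.001, 0, 0, 0, -0.5], [0, 0, 0, 0, 0, 0, -1], [0, 0, 0, 0, 0, 0, -1], [0, 0, 0, 0, 0, 0, -1], [0, 0, 0, 0, 0, 0, -1], [0, 0, 0, 0, 0, 0, -1]],
  ],
  squeeze=30,
)

```text
time_s: 4.75
position: [0.5394, -0.1801, 0.1089]
tool_rot: [[-0.824, 0.566, -0.0], [0.566, 0.824, -0.001], [-0.001, -0.001, -1.0]]
ft_force: [-5.1, -3.8, 3.2]
grip_width: 0.0136
gripper_force: 32.0
```

```bash
python3 e.py
```

```text
t 4.75 p [ 0.5394 -0.1801  0.1089] head 55.52 wing -34.48 tilt [-0.0002 -0.0014] F [-5.08 -3.76  3.24] M [-0.5    0.543  0.098] w 0.01357623787549135 32.0038828253746
```

Emit:
send_rows(
  deltas=[
    [[0.0003, -0.0008, -0.0004, 0, 0, 0, -1], [0, 0, 0, 0, 0, 0, -1], [0, 0, 0, 0, 0, 0, -1]],
  ],
)

```text
time_s: 5.12
position: [0.5393, -0.1801, 0.1089]
tool_rot: [[-0.824, 0.566, 0.001], [0.566, 0.824, -0.001], [-0.001, 0.0, -1.0]]
ft_force: [1.8, -2.0, 0.4]
grip_width: 0.0133
gripper_force: 31.6
```

```bash
python3 e.py
```

```text
t 5.125 p [ 0.5393 -0.1801  0.1089] head 55.52 wing -34.48 tilt [ 0.001  -0.0006] F [ 1.84 -2.03  0.38] M [-0.395 -0.34   0.069] w 0.013312623323601669 31.636998653411865
```

Emit:
send_rows(
  deltas=[
    [[0, 0, 0, 0, 0, 0.05, -1], [0, 0, 0, 0, 0, 0.05, -1], [0, 0, 0, 0, 0, 0.05, -1], [0, 0, 0, 0, 0, 0.05, -1], [0, 0, 0, 0, 0, 0.05, -1], [0, 0, 0, 0, 0, 0.05, -1], [0, 0, 0, 0, 0, 0.05, -1], [0, 0, 0, 0, 0, 0.05, -1], [0, 0, 0, 0, 0, 0.05, -1], [0, 0, 0, 0, 0, 0.05, -1], [0, 0, 0, 0, 0, 0, -1], [0, 0, 0, 0, 0, 0, -1]],
  ],
)

```text
time_s: 6.62
position: [0.5393, -0.1801, 0.1089]
tool_rot: [[-0.453, 0.892, 0.001], [0.892, 0.453, -0.001], [-0.001, 0.001, -1.0]]
ft_force: [2.8, -3.5, -1.2]
grip_width: 0.0138
gripper_force: 31.6
```

```bash
python3 e.py
```

```text
t 6.625 p [ 0.5393 -0.1801  0.1089] head 26.92 wing -63.08 tilt [ 0.0011 -0.0006] F [ 2.81 -3.55 -1.2 ] M [-0.497 -0.64  -0.079] w 0.013819274972985742 31.616660356521606
```

Emit:
send_rows(
  deltas=[
    [[-0.0005, 0.0001, 0, 0, 0, 0.04, -1], [0, 0, -0.0007, 0, 0, 0, -1], [0, 0, -0.0007, 0, 0, 0, -1], [0, 0, -0.0007, 0, 0, 0, -1], [0, 0, -0.0007, 0, 0, 0, -1], [0, 0, 0, 0, 0, 0, -1], [0, 0, 0, 0, 0, 0, -1]],
  ],
)

```text
time_s: 7.5
position: [0.5393, -0.1802, 0.1115]
tool_rot: [[-0.416, 0.909, 0.0], [0.909, 0.416, 0.0], [0.0, 0.0, -1.0]]
ft_force: [5.3, -1.3, -4.5]
grip_width: 0.0136
gripper_force: 31.0
```

```bash
python3 e.py
```

```text
t 7.5 p [ 0.5393 -0.1802  0.1115] head 24.59 wing -65.41 tilt [0.0001 0.0002] F [ 5.32 -1.29 -4.51] M [-0.246 -0.974 -0.063] w 0.013554565111974651 30.965724885463715
```

Emit:
send_rows(
  deltas=[
    [[-0.0001, 0.0004, -0.0003, 0, 0, 0, -1], [0, 0, -0.0003, 0, 0, 0, -1], [0, 0, 0, 0, 0, 0, -1], [0, 0, 0, 0, 0, 0, -1]],
  ],
)

```text
time_s: 8.0
position: [0.5394, -0.1802, 0.1119]
tool_rot: [[-0.416, 0.909, -0.001], [0.909, 0.416, 0.0], [0.001, -0.001, -1.0]]
ft_force: [2.3, -2.2, -7.0]
grip_width: 0.0137
gripper_force: 30.7
```

```bash
python3 e.py
```

```text
t 8.0 p [ 0.5394 -0.1802  0.1119] head 24.58 wing -65.42 tilt [-0.0008  0.0002] F [ 2.26 -2.17 -7.04] M [-0.462 -0.403  0.034] w 0.013682605908421972 30.70757567882538
```

Emit:
send_rows(
  deltas=[
    [[0, 0, 0, 0, 0, 0.02, -1], [0, 0, 0, 0, 0, 0.02, -1], [0, 0, 0, 0, 0, 0, -1], [0, 0, 0, 0, 0, 0, -1]],
  ],
)

```text
time_s: 8.5
position: [0.5394, -0.1802, 0.112]
tool_rot: [[-0.379, 0.925, -0.001], [0.925, 0.379, 0.0], [0.0, -0.001, -1.0]]
ft_force: [0.2, -3.8, -7.1]
grip_width: 0.0134
gripper_force: 30.7
```

```bash
python3 e.py
```

```text
t 8.5 p [ 0.5394 -0.1802  0.112 ] head 22.28 wing -67.72 tilt [-0.0007  0.0002] F [ 0.15 -3.8  -7.11] M [-0.575 -0.128 -0.068] w 0.013445199272179041 30.69480836391449
```

Emit:
send_rows(
  deltas=[
    [[0, 0, 0, 0, 0, 0.02, -1], [0, 0, 0, 0, 0, 0.02, -1], [0, 0, 0, 0, 0, 0, -1], [0, 0, 0, 0, 0, 0, -1]],
  ],
)

```text
time_s: 9.0
position: [0.5395, -0.1802, 0.112]
tool_rot: [[-0.342, 0.94, -0.001], [0.94, 0.342, 0.0], [0.0, -0.001, -1.0]]
ft_force: [-2.7, -4.1, -6.8]
grip_width: 0.0135
gripper_force: 30.7
```

Emit:
send_rows(
  deltas=[
    [[-0.0003, -0.0003, 0, 0, 0, 0.02, -1], [0, 0, 0, 0, 0, 0.02, -1], [0, 0, 0, 0, 0, 0, -1], [0, 0, 0, 0, 0, 0, -1]],
  ],
)

```text
time_s: 9.5
position: [0.5394, -0.1802, 0.1123]
tool_rot: [[-0.304, 0.953, -0.0], [0.953, 0.304, 0.001], [0.001, 0.0, -1.0]]
ft_force: [-2.4, 0.7, -3.7]
grip_width: 0.0135
gripper_force: 31.2
```

Emit:
send_rows(
  deltas=[
    [[0, 0, -0.0003, 0, 0, 0, -1], [0, 0, -0.0003, 0, 0, 0, -1], [0, 0, 0, 0, 0, 0, -1], [0, 0, 0, 0, 0, 0, -1]],
  ],
)

```text
time_s: 10.0
position: [0.5394, -0.1803, 0.1127]
tool_rot: [[-0.304, 0.953, -0.0], [0.953, 0.304, 0.001], [0.001, -0.0, -1.0]]
ft_force: [-1.8, 2.8, -4.5]
grip_width: 0.0135
gripper_force: 31.1
```

```bash
python3 e.py
```

```text
t 10.0 p [ 0.5394 -0.1803  0.1127] head 17.7 wing -72.3 tilt [-0.0002  0.0006] F [-1.77  2.77 -4.48] M [ 0.601  0.227 -0.108] w 0.013514573159069041 31.08623206615448
```

Emit:
send_rows(
  deltas=[
    [[0, 0, 0, 0, 0, 0.015, -1], [0, 0, -0.0005, 0, 0, 0, -1], [0, 0, -0.0005, 0, 0, 0, -1], [0, 0, -0.0005, 0, 0, 0, -1], [0, 0, -0.0005, 0, 0, 0, -1], [0, 0, 0, 0, 0, 0, -1]],
  ],
)

```text
time_s: 10.75
position: [0.5395, -0.1803, 0.1148]
tool_rot: [[-0.29, 0.957, -0.0], [0.957, 0.29, 0.0], [0.0, 0.0, -1.0]]
ft_force: [-2.7, 4.4, -3.2]
grip_width: 0.0133
gripper_force: 31.2
```

Emit:
send_rows(
  deltas=[
    [[0.0003, -0.0001, -0.0006, 0, 0, 0, -1], [0, 0, -0.0006, 0, 0, 0, -1], [0, 0, -0.0006, 0, 0, 0, -1], [0, 0, -0.0006, 0, 0, 0, -1], [0, 0, -0.0006, 0, 0, 0, -1], [0, 0, -0.0006, 0, 0, 0, -1], [0, 0, -0.0006, 0, 0, 0, -1], [0, 0, -0.0006, 0, 0, 0, -1], [0, 0, -0.0006, 0, 0, 0, -1], [0, 0, 0, 0, 0, 0, -1]],
  ],
)

```text
time_s: 12.0
position: [0.5394, -0.1803, 0.1203]
tool_rot: [[-0.29, 0.957, 0.0], [0.957, 0.29, -0.0], [-0.0, 0.0, -1.0]]
ft_force: [0.1, 5.2, -4.3]
grip_width: 0.0138
gripper_force: 31.3
```

Now 11.4 mm out. I'll feel for the end stop.

Emit:
send_rows(
  deltas=[
    [[0, 0, -0.0003, 0, 0, 0, -1], [0, 0, -0.0003, 0, 0, 0, -1], [0, 0, 0, 0, 0, 0, -1], [0, 0, 0, 0, 0, 0, -1]],
  ],
)

```text
time_s: 12.5
position: [0.5394, -0.1803, 0.1208]
tool_rot: [[-0.29, 0.957, 0.0], [0.957, 0.29, -0.0], [-0.0, 0.0, -1.0]]
ft_force: [-0.0, 4.7, -3.8]
grip_width: 0.0136
gripper_force: 31.2
```

Emit:
send_rows(
  deltas=[
    [[0, 0, -0.0002, 0, 0, 0, -1], [0, 0, -0.0002, 0, 0, 0, -1], [0, 0, 0, 0, 0, 0, -1], [0, 0, 0, 0, 0, 0, -1]],
  ],
)

```text
time_s: 13.0
position: [0.5394, -0.1803, 0.1209]
tool_rot: [[-0.29, 0.957, -0.0], [0.957, 0.29, 0.0], [0.0, 0.0, -1.0]]
ft_force: [2.7, 3.9, -6.9]
grip_width: 0.0133
gripper_force: 30.7
```

The force has risen at 12.0 mm, so the knob is against the end stop. Releasing now.

Emit:
send_rows(
  deltas=[
    [[0, 0, 0, 0, 0, 0, -0.3], [0, 0, 0, 0, 0, 0, 0], [0, 0, 0, 0, 0, 0, 0], [0, 0, 0, 0, 0, 0, 0], [0, 0, -0.015, 0, 0, 0, 0], [0, 0, -0.03, 0, 0, 0, 0], [0, 0, -0.04, 0, 0, 0, 0], [0, 0, -0.04, 0, 0, 0, 0], [0.05, 0, 0, 0, 0, 0, 0], [0.05, 0, 0, 0, 0, 0, 0], [0.05, 0, 0, 0, 0, 0, 0], [0, 0, 0, 0, 0, 0, 0]],
  ],
)

```text
time_s: 14.5
position: [0.495, -0.0343, 0.2476]
tool_rot: [[-0.293, 0.956, 0.001], [0.956, 0.293, -0.0], [-0.001, 0.001, -1.0]]
ft_force: [0.4, -0.7, 0.3]
grip_width: 0.043
gripper_force: 0.0
```

```bash
python3 - <<'E'
from e import *
for n,(x0,y0,x1,y1) in(('top',(375,170,415,215)),('scene',(232,140,280,190))):
    d=grab(n); Q=np.array([at(d,u,v) for v in range(y0,y1) for u in range(x0,x1) if d['range_z'][v,u]>0]); Q=Q[(Q[:,2]>.1)&(Q[:,2]<.14)]
    Q=Q[Q[:,2]>Q[:,2].max()-.01] if len(Q) else Q
    w,V=np.linalg.eigh(np.cov(Q[:,:2].T)); print(n,len(Q),np.median(Q[:,2]),Q[:,2].max(),np.degrees(np.arctan2(V[1,1],V[0,1])))
    if n=='scene': save(np.clip(cv2.resize(d['image'][130:220,200:300],(600,540),interpolation=cv2.INTER_CUBIC)*1.5,0,255).astype(np.uint8),'c3.png')
E
```

```text
t 14.5 p [ 0.495  -0.0343  0.2476] head 17.05 wing -72.95 tilt [ 0.0014 -0.0002] F [ 0.35 -0.75  0.33] M [-0.016  0.055 -0.008] w 0.04298862358414743 0.0
top 104 0.12186865263393509 0.12742199307611535 106.7619946662552
scene 87 0.12312868350194028 0.12864270360867514 107.34123098928742
```

View pics/c3.png

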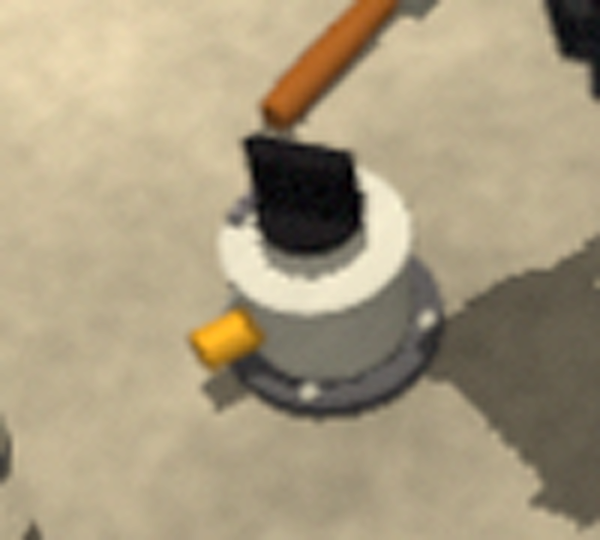

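The picture shows the knob raised, with its light shaft visible at (318,258) and its nose over the arc at (240,212). Measured wing top is about 123 mm above the bench, against 112 mm when pushed in. The gripper is clear.

```bash
python3 -c "
from rig import env; print(env.close_job())"
```

```text
the job is handed in; nothing more can be done
None
```

The regulator knob was turned clockwise onto the arc, the catch let go about 38° from where it started, and the knob was pulled out to its 12 mm stop and released; the pull read about 7 N at most, and I handed the job in at about 14.6 s.

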